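Lower the ratchet-arm magnifier over the bowl

TASK

The bench magnifier is locked in its raised position. With a fingertip, press the red thumb tab of its ratchet pawl fully down so that the pawl stays clear of the teeth, and only then push the orange pad at the end of the lens arm down until the arm rests on its lower stop, level over the bowl, and take the hand away. Grasp and lift nothing, and leave the bowl, sherd, bottle and jar where they are.

Things in the scene. Friction and masses are not known exactly. Their poses are not given: they have to be found in the camera images.
- stand: grey cast stand of the magnifier, fixed to the bench; base plate 220 x 120 x 16 mm. Origin on the bench directly under the arm's hinge; x points along the lens arm (the arm swings in this x-z plane), z up; the pawl is on the -x side. The base plate runs from x = -155 to +65 mm. Two pairs of upright cheeks: at x = 0 up to z = 133 mm and at x = -75 mm up to z = 158 mm, 40 mm wide over all.
- hinge_axis (a point): axis of the lens arm's hinge (horizontal, along the stand's y), 120 mm above the bench, at the centre of the steel toothed wheel (74 mm across the tooth tips, 12 teeth, turning with the arm).
- push_pad (a point): centre of the upper face of the orange push pad, the outer end of the lens arm: 42 mm long (along the arm) x 36 mm wide x 10 mm thick. It lies 212 mm from the hinge axis along the arm and 5 mm above the arm's centre line. Its z axis is the face's normal, its x axis points outward along the arm. Between hinge and pad: a bar, then a lens of 104 mm outside diameter centred 145 mm from the hinge.
- magnifier (a joint): lens arm angle, rad: 0 = raised 0.80 rad (46 degrees) above level, grows as the arm goes down, 0.80 = level, on its lower stop. Starts at 0.01 to 0.10. The hinge is stiff (about 0.9 N m of friction), so the arm stays wherever it is left; freed, it goes down under about 2 to 5 N on the pad. With the pawl in, a tooth meets the pawl at about 0.125 and holds the arm; pushing on only strains it (some 0.1 rad further at 25 N, springing back when let go) and does not free it.
- pawl_tab (a point): centre of the upper face of the red thumb tab, the tail end of the brass pawl: 34 mm (along the stand's x) x 36 mm x 7 mm, about 174 mm above the bench and 131 mm from the arm's hinge on the stand's -x side. It moves down about 24 mm when pressed fully; 60 mm from the pawl's pivot, which is at stand x = -75 mm, z = 150 mm. Its face slopes up away from the wheel by 12 degrees at the start and is as much the other way when fully pressed.
- pawl (a joint): pawl angle, rad: 0 = nose in the teeth (arm locked), 0.42 = tab fully down against its stop, nose lifted well clear. Stiff pivot: it moves under about 3 N on the tab and stays where it is left; no spring.
- bowl_mid (a point): small terracotta bowl, 100 mm across, 42 mm high, loose on the bench under where the lens comes down (this point half-way up). Not to be moved.
- sherd_mid (a point): loose pottery sherd, about 70 x 36 x 8 mm, flat on the bench beside the stand (this point half-way up its larger part). Not to be moved.
- bottle_mid (a point): green bottle with a white cap, 60 mm diameter, 140 mm high, loose on the bench beside the stand (this point half-way up). Not to be moved.
- jar_mid (a point): amber jar with a black cap, 56 mm diameter, 75 mm high, loose on the bench beside the stand (this point half-way up). Not to be moved.

How it is judged (in metres and radians):
On the way, in this order (a step that is already met when the one before it is completed fails the run):
1. the pawl is pressed fully free while the arm is still raised (value of joint pawl above 0.32 rad and value of joint magnifier below 0.25 rad), for 0.2 s.
2. the lens arm is pushed down to its lower stop (value of joint magnifier above 0.74 rad), for 0.2 s.
At the end, for the whole second after the job is handed in: The lens arm rests within 0.06 rad (3.4 degrees) of level on its lower stop, the pawl is still pressed clear (beyond 0.32 of its 0.42 rad), the arm is at rest, and bowl, sherd, bottle and jar are within 20 mm of where they stood (value of joint magnifier above 0.74 rad and value of joint pawl above 0.32 rad and velocity of joint magnifier below 0.05 rad/s and distance of each of bowl_mid, bottle_mid, jar_mid, sherd_mid from where it was at the start of the episode below 0.02 m); the robot touches nothing.
It fails at once if the small terracotta bowl is lifted, carried or pushed more than 20 mm (distance of bowl_mid from where it was at the start of the episode above 0.02 m).
It fails at once if the green bottle is lifted, carried or pushed more than 20 mm (distance of bottle_mid from where it was at the start of the episode above 0.02 m).
It fails at once if the amber jar is lifted, carried or pushed more than 20 mm (distance of jar_mid from where it was at the start of the episode above 0.02 m).
It fails at once if the loose sherd is lifted, carried or pushed more than 20 mm (distance of sherd_mid from where it was at the start of the episode above 0.02 m).
It also fails if it takes over 48 s, if anything falls off the work surface, if the arm or the gripper's body presses on something with over 40 N, if the wrist force passes 120 N, or if a joint passes its speed limit or range.

ROBOT

A 7-joint arm with a two-finger parallel gripper is mounted at the origin on the work surface. World frame = base frame: x ahead of the robot, y to its left, z up, the work surface at z = 0. Lengths are in mm, angles in rad, forces in N, time in s.
With the tool pointing down it reaches from about 350 to 900 mm from the base axis. Payload 7.2 kg.
Tool frame: the origin (TCP) lies midway between the tips of the shut fingers; the grasp point (between the pads) lies 19 mm behind it (r.grasp_offset is the z of the grasp point in the tool frame, in mm); z points along the fingers, y is the line along which they close (so a half turn about z gives the same grasp; the last joint's range is limited). The gripper opens to 88 mm and grips with 3 to 60 N. Pads are 20 mm wide; open, the fingers measure 115 mm over their backs; the gripper's body (75 mm by 178 mm) begins 61 mm behind the grasp point.
Start: joints at [-1.314, 0.411, -0.013, 1.596, 0.006, 1.134, -0.082], TCP at [199.459, 592.322, 222.653] pointing down, gripper open.
Joint ranges: [-2.95, 2.95], [-0.29, 1.99], [-1.47, 1.44], [0.14, 2.54], [-1.03, 4.17], [0.13, 1.85], [-2.86, 2.86]. Speed limits (rad/s): [2.39, 2.39, 3.01, 3.01, 3.14, 3.14, 3.14].

INTERFACE

Orientations are given as [roll, pitch, yaw] about the fixed x, y, z axes, in that order (R = Rz(yaw) Ry(pitch) Rx(roll)).
In Python, from bench import r gives the robot as it stands. The module is installed in compiled form; this text tells all that it offers.
- The arm moves only by the shell command python3 -m crank 'ROWS'. ROWS is text: rows parted by semicolons, each of 7 numbers parted by spaces: the shift along the world's x, y, z in units of 50 mm (1.0 is 50 mm), then the turn, a rotation vector about the world's x, y, z in degrees, then the opening, from -1 (shut) to 1 (fully open), so that 0 is half open. A call has 1 to 8 rows; each row is the pose to reach, as a shift and turn from the pose commanded when the call began; what a row does not reach only later rows make up. A row lasts 1/10 s, in which the tool goes at most 50 mm and 8.59 degrees, less where a joint would pass 70% of its speed; a pose out of reach is approached as far as the arm can. A call with a gripper value outside its range is refused whole. The fingers move at their own pace and stop on an object; the grip force is fixed at half the most. Time passes only in rows, so rows that repeat a pose let the fingers close. It gives the time, the measured TCP pose, the force, the opening and the grip force at its end, in the units of the state.
- r.read_state(): the state, without advancing time (a new reading comes with each control period).
- r.read_camera(name): name is "side" or "top"; returns (picture, depth): 400x640x3 uint8, red, green, blue; 400x640 float32, mm along the optical axis (not along the pixel's ray), 0 where there is no reading.
- r.camera_info(name): a dict with "vertical_fov" (degrees; the focal length in pixels is half the picture's height over the tangent of half this angle, whatever the lens; pixels are square), "cx", "cy" (the principal point, pixels), "k1" (the pictures are not rectified: a ray, as slopes to the right and down, at radius r is drawn at 1 + k1 r^2 times it, then the intrinsics apply), "world_to_cam" (4x4, takes a point from world to camera coordinates). Camera axes: x right, y up, looking along -z (the intrinsics and any distortion apply to the point x, -y, -z); pixel columns grow to the right and rows downward; lengths in mm; the calibration is good to about 2 mm. A picture is of the moment at which its call begins. camera_info takes no time and is no camera call.
- r.job_done(): hands the job in; it is judged then, once.
The state is a dict: "t": time; "qpos": joint angles; "dq": joint speeds; "joint_efforts": joint torques, N m; "tcp_pos": TCP position; "tcp_rot": TCP orientation; "contact_force": force on the tool from outside, world axes, zero at the start; "torque": the same for the moment, N m; "gripper_width": opening from 0.0 (shut) to 1.0 (fully open); "grasp_force": force on a finger pad.
Only numpy, scipy, OpenCV 4.12 (cv2) and the standard library are available. Lean on these libraries where they do the work, as an engineer would, in place of code of your own. Each camera call takes 0.05 s, during which the arm holds its last target. There are 200 camera calls.

## Working session

There is one attempt and no reset: what is moved stays moved. The work goes in short steps, Python scripts to look and compute and a shell command to move; the robot and the scene stay as the last step left them, time stands still between calls to the robot, and variables do not carry over. Pictures are saved under pics/ and viewed, at most 10 in all, crops included, and the job is handed in when it is done.

```bash
mkdir -p pics; cat > h.py <<'E'
import numpy as np, cv2
from bench import r
def cloud(name):
    im,d=r.read_camera(name); c=r.camera_info(name)
    f=200/np.tan(np.radians(c['vertical_fov']/2))
    K=np.array([[f,0,c['cx']],[0,f,c['cy']],[0,0,1.]])
    v,u=np.mgrid[0:400,0:640]
    p=cv2.undistortPoints(np.stack([u,v],-1).reshape(-1,1,2).astype(float),K,np.array([c['k1'],0,0,0.])).reshape(400,640,2)
    # forward model is 1+k1 r^2 of ideal, as in OpenCV
    P=np.stack([p[...,0]*d,-p[...,1]*d,-d,np.ones_like(d)],-1)
    W=P@np.linalg.inv(np.array(c['world_to_cam'])).T
    return im,d,W[...,:3]
E
python3 - <<'E'
from h import *
for n in('side','top'):
    im,d,W=cloud(n); cv2.imwrite(f'pics/{n}0.png',im[...,::-1]); np.savez(f'{n}0.npz',im=im,d=d,W=W)
    c=r.camera_info(n); print(n,np.linalg.inv(np.array(c['world_to_cam']))[:3].round(2).tolist(),c['k1'],(d>0).mean())
s=r.read_state();print(s['t'],s['tcp_pos'],s['tcp_rot'],s['contact_force'],s['gripper_width'])
E
```

```text
side [[0.93, 0.24, -0.29, 402.74], [-0.38, 0.61, -0.7, -526.8], [0.0, 0.76, 0.65, 640.84]] -0.0005040386038617281 0.9959765625
top [[0.03, 1.0, -0.08, 496.38], [-1.0, 0.03, 0.02, -11.26], [0.02, 0.08, 1.0, 1191.03]] 0.015322454360276851 0.995765625
0.1 [199.31778048 591.91829761 221.92866569] [-3.14022005e+00  9.10045835e-05  2.81684526e+00] [-0.57488902 -0.33657256  0.64797401] 1.0017297236284732
```

View pics/side0.png

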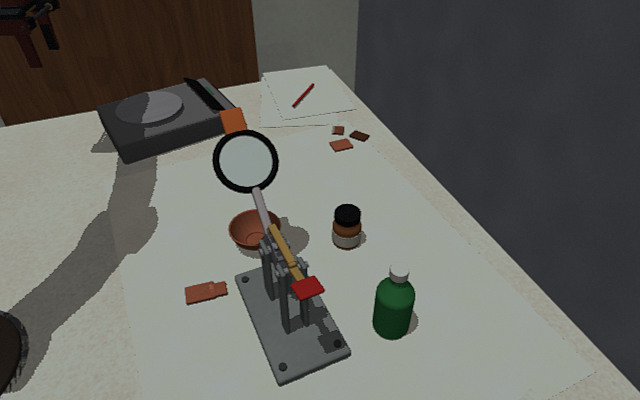

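View pics/top0.png

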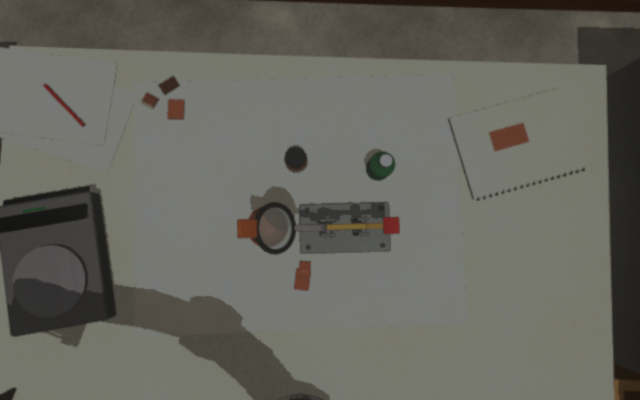

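The side view shows the red tab at (308,288) and the orange pad at (233,121). The top view has the tab at (391,225), the pad at (247,228), the bottle at (380,165), the jar at (296,158), the sherd at (303,275) and the bowl hidden under the lens. The arm points roughly along world +y.

```bash
python3 - <<'E'
from h import *
def reg(n,box,f,zl):
    z=np.load(f'{n}0.npz');im,W=z['im'],z['W'];hsv=cv2.cvtColor(im,cv2.COLOR_RGB2HSV)
    m=np.zeros(im.shape[:2],bool);x0,y0,x1,y1=box;m[y0:y1,x0:x1]=1
    m&=f(hsv[...,0].astype(int),hsv[...,1],hsv[...,2])&(W[...,2]>zl[0])&(W[...,2]<zl[1])
    P=W[m];print(n,box,m.sum(),'mean',P.mean(0).round(1),'med',np.median(P,0).round(1),'min',np.percentile(P,2,0).round(1),'max',np.percentile(P,98,0).round(1))
    return P
def plane(P):
    c=np.median(P,0);Q=P[np.linalg.norm(P-c,axis=1)<40];u,s,v=np.linalg.svd(Q-Q.mean(0),full_matrices=0);print('  normal',(v[2]*np.sign(v[2,2])).round(3),'rms',s[2]/len(Q)**.5)
red=lambda h,s,v:((h<5)|(h>172))&(s>150)
org=lambda h,s,v:(h<20)&(s>120)
any_=lambda h,s,v:h>-1
for n,b in(('side',(285,270,330,305)),('top',(378,210,405,240))): plane(reg(n,b,red,(120,220)))
for n,b in(('side',(215,100,250,140)),('top',(230,212,262,245))): plane(reg(n,b,org,(180,330)))
print('base');reg('top',(298,200,395,256),any_,(10,22))
print('sherd');reg('top',(290,258,315,295),org,(3,20));reg('side',(180,275,232,308),org,(3,20))
print('jar');reg('top',(280,142,312,176),any_,(40,100))
print('bottle');reg('top',(362,145,400,184),any_,(40,160))
print('bowl');reg('side',(225,205,282,250),org,(10,60))
print('cheeks/pawl');reg('top',(325,215,372,240),lambda h,s,v:(h>10)&(h<30)&(s>110),(100,220))
E
```

```text
side (285, 270, 330, 305) 512 mean [ 521.3 -182.2  176.9] med [ 521.1 -182.5  177.1] min [ 505.2 -196.8  172.9] max [ 538.2 -165.   180.4]
  normal [-0.019  0.169  0.985] rms 1.0575938541209688
top (378, 210, 405, 240) 214 mean [ 521.  -178.8  177.2] med [ 521.1 -179.3  177.1] min [ 506.5 -192.2  171.7] max [ 536.  -165.3  181.6]
  normal [-0.011  0.198  0.98 ] rms 1.8517735647155273
side (215, 100, 250, 140) 541 mean [506.  107.  263.8] med [505.8 106.8 263.8] min [489.2  92.9 251.1] max [523.5 122.  276.1]
  normal [ 0.033 -0.658  0.753] rms 1.277021376663309
top (230, 212, 262, 245) 339 mean [506.2 108.5 265.8] med [506.1 108.5 265.9] min [489.5  93.2 252. ] max [523.5 124.8 278.3]
  normal [ 0.048 -0.642  0.765] rms 1.6192078483431767
base
top (298, 200, 395, 256) 3442 mean [515.2 -91.2  16. ] med [507.4 -91.6  15.9] min [ 457.3 -197.5   11.4] max [575.3  12.4  20.5]
sherd
top (290, 258, 315, 295) 325 mean [397.8   4.2   8.3] med [397.2   3.8   8.5] min [368.5 -10.5   4.3] max [430.4  20.1  12.7]
side (180, 275, 232, 308) 631 mean [398.8   2.1   6.9] med [398.    1.4   7. ] min [368.2 -13.3   4.2] max [432.5  21.    9.2]
jar
top (280, 142, 312, 176) 432 mean [672.7  28.5  70.2] med [672.6  28.7  74. ] min [650.9   5.6  43.3] max [697.3  52.3  78.8]
bottle
top (362, 145, 400, 184) 584 mean [ 658.3 -167.   102.4] med [ 657.2 -165.8   98.2] min [ 634.8 -196.6   48. ] max [ 687.9 -143.7  142.4]
bowl
side (225, 205, 282, 250) 863 mean [506.9 109.1  28. ] med [502.5 117.7  29. ] min [470.8  45.2  10.7] max [559.9 137.1  42. ]
cheeks/pawl
top (325, 215, 372, 240) 223 mean [516.5 -91.8 168.8] med [516.3 -92.2 169.4] min [ 509.7 -137.7  159.6] max [522.4 -46.9 173. ]
```

```bash
python3 -m crank '0 0 1 0 0 0 -1; 0 0 2 0 0 0 -1; 0 -0.7 2.7 0 0 0 -1; 0.3 -1.5 3 0 0 0 -1; 0.6 -2.4 3 0 0 0 -1; 1 -3.3 3 0 0 0 -1; 1.3 -4.2 3 0 0 0 -1; 1.6 -5.1 3 0 0 0 -1'
python3 -m crank '0.4 -0.9 0 0 0 0 -1; 0.8 -1.8 0 0 0 0 -1; 1.2 -2.7 0 0 0 0 -1; 1.6 -3.6 0 0 0 0 -1; 2 -4.5 0 0 0 0 -1; 2.4 -5.4 0 0 0 0 -1; 2.8 -6.3 0 0 0 0 -1; 3.2 -7.2 0 0 0 0 -1'
```

```text
t: 0.9
tcp_pos: [279.8, 335.2, 372.4]
tcp_rot: [-3.141, -0.0, 2.817]
contact_force: [-0.1, 0.5, -0.5]
gripper_width: 0.313
grasp_force: 0.0
t: 1.7
tcp_pos: [439.6, -24.8, 372.8]
tcp_rot: [3.141, 0.0, 2.817]
contact_force: [0.9, 0.6, -0.5]
gripper_width: 0.005
grasp_force: 0.0
```

```bash
python3 -m crank '0.4 -0.8 0 0 0 7 -1; 0.8 -1.6 0 0 0 14 -1; 1.2 -2.4 0 0 0 21.6 -1; 1.63 -3.2 -0.3 0 0 21.6 -1; 1.63 -3.2 -1.2 0 0 21.6 -1; 1.63 -3.2 -2.1 0 0 21.6 -1; 1.63 -3.2 -2.9 0 0 21.6 -1; 1.63 -3.2 -3.4 0 0 21.6 -1'
python3 - <<'E'
from h import *
im,d,W=cloud('side');cv2.imwrite('pics/s1.png',cv2.resize(im[180:400,180:460,::-1],None,fx=2.7,fy=2.7))
print(r.read_state()['tcp_pos'],r.read_state()['contact_force'])
E
```

```text
t: 2.5
tcp_pos: [519.3, -182.3, 199.2]
tcp_rot: [3.141, -0.004, -3.09]
contact_force: [-0.6, 0.7, 0.5]
gripper_width: 0.006
grasp_force: 0.0
[ 518.01342215 -181.49068694  196.59515095] [-2.61828831  1.65235374 -2.79448173]
```

View pics/s1.png

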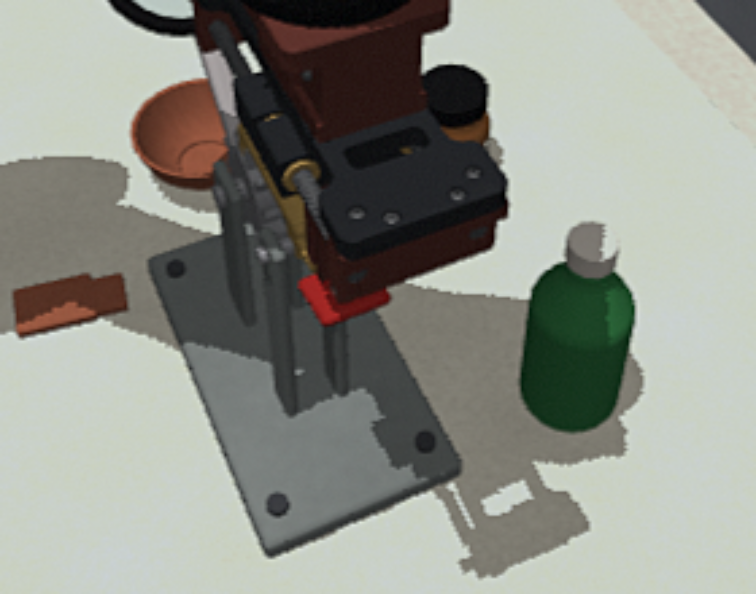

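The fingertip is directly over the red tab (crop 345,295), and the bottle is clear. Now I'll press.

```bash
python3 -m crank '0 0 -0.2 0 0 0 -1; 0 0 -0.35 0 0 0 -1; 0 0 -0.45 0 0 0 -1; 0 0 -0.55 0 0 0 -1; 0 0 -0.65 0 0 0 -1; 0 0 -0.7 0 0 0 -1; 0 0 -0.75 0 0 0 -1; 0 0 -0.75 0 0 0 -1'
```

```text
t: 3.35
tcp_pos: [521.0, -182.7, 165.0]
tcp_rot: [3.141, 0.0, -3.09]
contact_force: [0.9, -0.6, 1.1]
gripper_width: 0.007
grasp_force: 0.5
```

```bash
python3 -m crank '0 -0.03 -0.06 0 0 0 -1; 0 -0.05 -0.12 0 0 0 -1; 0 -0.05 -0.18 0 0 0 -1; 0 -0.05 -0.24 0 0 0 -1; 0 -0.05 -0.24 0 0 0 -1'
```

```text
t: 3.85
tcp_pos: [521.1, -185.1, 153.4]
tcp_rot: [3.141, 0.0, -3.089]
contact_force: [-0.5, 1.3, 8.0]
gripper_width: 0.003
grasp_force: 3.6
```

```bash
python3 -m crank '0 0 -0.05 0 0 0 -1; 0 0 -0.08 0 0 0 -1; 0 0 -0.1 0 0 0 -1; 0 0 -0.1 0 0 0 -1; 0 0 -0.1 0 0 0 -1'
```

```text
t: 4.35
tcp_pos: [521.6, -185.2, 151.9]
tcp_rot: [3.139, 0.003, -3.09]
contact_force: [-12.4, 7.8, 42.7]
gripper_width: 0.005
grasp_force: 20.1
```

The tab is on its stop: the force climbed steeply at z≈152. I'll retreat and check.

```bash
python3 -m crank '0 0 0.1 0 0 0 -1; 0 0 0.5 0 0 0 -1; 0 0 1.2 0 0 0 -1; 0 0 2.1 0 0 0 -1; 0 0 3 0 0 0 -1; 0 0 3.9 0 0 0 -1; -1 0 4 0 0 0 -1; -2 0 4 0 0 0 -1'
python3 - <<'E'
from h import *
im,d,W=cloud('side');cv2.imwrite('pics/s2.png',cv2.resize(im[80:400,160:480,::-1],None,fx=1.8,fy=1.8))
h=cv2.cvtColor(im,cv2.COLOR_RGB2HSV).astype(int)
m=((h[...,0]<5)|(h[...,0]>172))&(h[...,1]>150)&(W[...,2]>120)&(W[...,2]<200)&(abs(W[...,1]+181)<40)
P=W[m];print(m.sum(),P.mean(0));u,s,v=np.linalg.svd(P-P.mean(0),full_matrices=0);print(v[2])
m=(h[...,0]<20)&(h[...,1]>120)&(W[...,2]>180)&(W[...,2]<330)&(abs(W[...,1]-107)<40);print(m.sum(),W[m].mean(0))
print(r.read_state()['tcp_pos'])
E
```

```text
t: 5.15
tcp_pos: [421.3, -185.9, 348.6]
tcp_rot: [-3.138, 0.0, -3.089]
contact_force: [-0.5, 0.8, 1.7]
gripper_width: 0.005
grasp_force: 0.0
621 [ 522.1549266  -186.49352727  150.97352029]
[ 0.00833136 -0.22518097  0.97428133]
184 [514.64082321 112.96415729 268.85755554]
[ 411.83712837 -188.26139876  348.27798417]
```

View pics/s2.png

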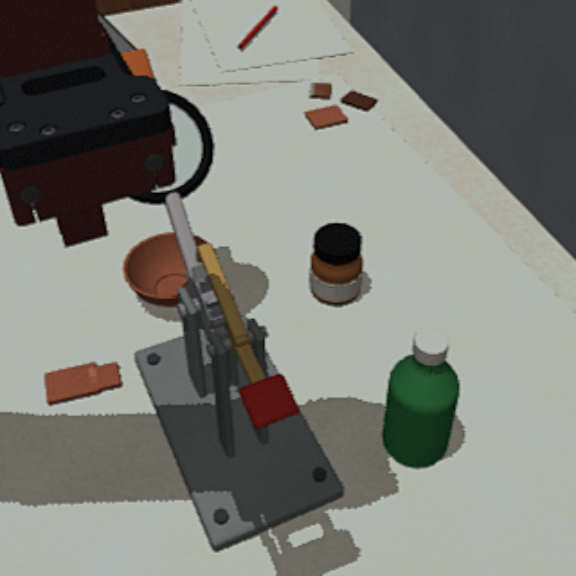

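The red tab (crop 269,400) is now tilted the other way at z≈151, so the pawl is fully pressed. The arm is still raised. Next I'll move above the pad.

```bash
python3 -m crank '0.2 0.8 0 0 0 0 -1; 0.4 1.7 0 0 0 0 -1; 0.7 2.6 0 0 0 0 -1; 1 3.5 0 0 0 0 -1; 1.3 4.4 0 0 0 0 -1; 1.6 5.2 0 0 0 0 -1; 1.7 5.6 -0.4 0 0 0 -1; 1.7 5.6 -0.8 0 0 0 -1'
python3 -m crank '0 0 0 0 0 0 -1; 0 0 0 0 0 0 -1'
python3 - <<'E'
import numpy as np
# tcp path: hinge y -50, z120 ; offset of tcp from contact -12 -> -2
for e in np.arange(.74,-.06,-.1):
    c=np.array([-50+212*np.cos(e)-5*np.sin(e),120+212*np.sin(e)+5*np.cos(e)])
    print(round(e,2),c.round(1),'tcp y',round(c[0]-12*max(e,0)/.74,1), 'x',round(508.5-.052*(c[0]-60),1))
E
```

```text
t: 6.0
tcp_pos: [506.6, 98.8, 306.6]
tcp_rot: [-3.141, -0.001, -3.084]
contact_force: [0.1, -0.1, -0.9]
gripper_width: 0.005
grasp_force: 0.0
t: 6.2
tcp_pos: [506.1, 94.2, 308.1]
tcp_rot: [-3.141, -0.001, -3.09]
contact_force: [-0.5, -0.6, -0.4]
gripper_width: 0.004
grasp_force: 0.0
0.74 [103.2 266.6] tcp y 91.2 x 506.3
0.64 [117.1 250.6] tcp y 106.7 x 505.5
0.54 [129.3 233.3] tcp y 120.5 x 504.9
0.44 [139.7 214.8] tcp y 132.5 x 504.4
0.34 [148.2 195.4] tcp y 142.7 x 503.9
0.24 [154.7 175.2] tcp y 150.8 x 503.6
0.14 [159.2 154.5] tcp y 157.0 x 503.3
0.04 [161.6 133.5] tcp y 161.0 x 503.2
```

```bash
python3 -m crank '0 0 -0.4 0 0 0 -1; 0 0 -0.7 0 0 0 -1; 0 0 -0.85 0 0 0 -1; 0 0.15 -1 0 0 0 -1; 0 0.3 -1.16 0 0 0 -1; -0.01 0.44 -1.33 0 0 0 -1; -0.02 0.58 -1.5 0 0 0 -1; -0.02 0.58 -1.5 0 0 0 -1'
python3 - <<'E'
from h import *
im,d,W=cloud('side');cv2.imwrite('pics/s3.png',cv2.resize(im[60:300,140:400,::-1],None,fx=2.3,fy=2.3))
E
```

```text
t: 7.0
tcp_pos: [504.7, 125.6, 232.0]
tcp_rot: [3.141, -0.001, -3.087]
contact_force: [-1.0, 0.3, 0.2]
gripper_width: 0.008
grasp_force: 0.0
```

View pics/s3.png

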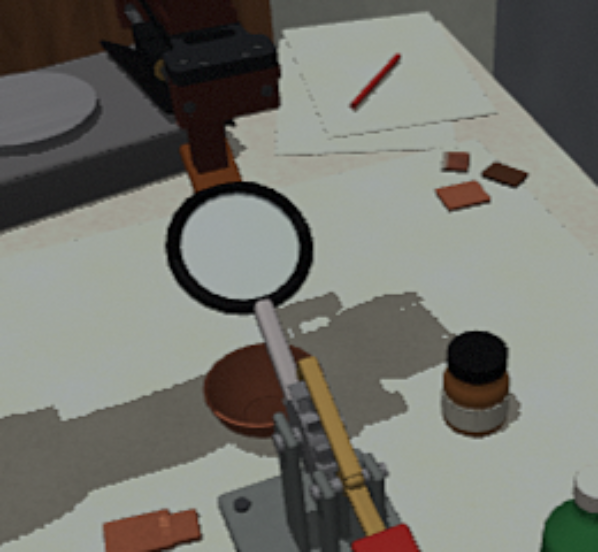

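The fingertip sits on the orange pad (crop 208,165), and the arm is moving down without being locked.

```bash
python3 -m crank '0 0.12 -0.18 0 0 0 -1; 0 0.23 -0.36 0 0 0 -1; 0 0.34 -0.56 0 0 0 -1; -0.01 0.43 -0.76 0 0 0 -1; -0.01 0.52 -0.96 0 0 0 -1; -0.02 0.59 -1.16 0 0 0 -1; -0.02 0.66 -1.36 0 0 0 -1; -0.02 0.71 -1.57 0 0 0 -1'
python3 -m crank '0 0.05 -0.2 0 0 0 -1; 0 0.07 -0.36 0 0 0 -1; 0 0.08 -0.46 0 0 0 -1; 0 0.08 -0.52 0 0 0 -1; 0 0.08 -0.58 0 0 0 -1; 0 0.08 -0.58 0 0 0 -1'
```

```text
t: 7.85
tcp_pos: [504.1, 159.7, 153.8]
tcp_rot: [3.141, -0.0, -3.089]
contact_force: [-0.2, -1.9, 2.1]
gripper_width: 0.004
grasp_force: 1.5
t: 8.45
tcp_pos: [504.1, 163.6, 125.5]
tcp_rot: [3.141, -0.0, -3.089]
contact_force: [-0.6, -0.2, 0.6]
gripper_width: 0.011
grasp_force: 0.0
```

```bash
python3 -m crank '0 0 -0.04 0 0 0 -1; 0 0 -0.08 0 0 0 -1; 0 0 -0.12 0 0 0 -1; 0 0 -0.12 0 0 0 -1; 0 0 -0.12 0 0 0 -1'
```

```text
t: 8.95
tcp_pos: [504.7, 163.8, 124.2]
tcp_rot: [3.137, 0.001, -3.09]
contact_force: [-17.0, -5.3, 51.4]
gripper_width: 0.008
grasp_force: 25.3
```

The arm is on its lower stop. I'll retreat and verify.

```bash
python3 -m crank '0 0 0.12 0 0 0 -1; 0 0 0.5 0 0 0 -1; 0 0 1.3 0 0 0 -1; 0 0 2.2 0 0 0 -1; 0 0 3.1 0 0 0 -1; 0 0 4 0 0 0 -1; -0.5 0.8 4 0 0 0 -1; -1 1.6 4 0 0 0 -1'
python3 -m crank '-0.5 0.8 0 0 0 0 -1; -1 1.6 0 0 0 0 -1; -1.5 2.4 0 0 0 0 -1; -1.5 2.4 0 0 0 0 -1; -1.5 2.4 0 0 0 0 -1'
python3 - <<'E'
from h import *
im,d,W=cloud('side');cv2.imwrite('pics/s4.png',im[...,::-1])
h=cv2.cvtColor(im,cv2.COLOR_RGB2HSV).astype(int)
def f(t,m): P=W[m];u,s,v=np.linalg.svd(P-P.mean(0),full_matrices=0);print(t,m.sum(),P.mean(0).round(1),v[2].round(3))
f('tab',((h[...,0]<5)|(h[...,0]>172))&(h[...,1]>150)&(W[...,2]>120)&(W[...,2]<200)&(abs(W[...,1]+181)<40))
f('pad',(h[...,0]<20)&(h[...,1]>120)&(W[...,2]>90)&(W[...,2]<200)&(abs(W[...,1]-160)<40))
m=(h[...,0]<20)&(h[...,1]>120)&(W[...,2]>3)&(W[...,2]<20)&(abs(W[...,0]-400)<45)&(abs(W[...,1])<40);f('sherd',m)
im,d,W=cloud('top');W=W[142:176,280:312];P=W[(W[...,2]>40)&(W[...,2]<100)];print('jar',P.mean(0))
print(r.read_state()['tcp_pos'],r.read_state()['contact_force'])
E
```

```text
t: 9.75
tcp_pos: [454.7, 243.8, 321.5]
tcp_rot: [3.139, 0.003, -3.093]
contact_force: [0.3, 1.9, -0.9]
gripper_width: 0.004
grasp_force: 0.0
t: 10.25
tcp_pos: [378.4, 364.3, 319.4]
tcp_rot: [-3.141, -0.0, -3.086]
contact_force: [0.5, -0.1, -0.6]
gripper_width: 0.007
grasp_force: 0.0
tab 624 [ 522.1 -186.4  151. ] [-0.012  0.218 -0.976]
pad 238 [503.1 161.9 124. ] [-0.004  0.012  1.   ]
sherd 634 [398.9   2.    7. ] [ 0.003  0.013 -1.   ]
jar [672.51254931  28.60067379  69.96380825]
[379.91346841 362.38083964 319.71902144] [ 0.55551257 -0.01699259  0.28440089]
```

View pics/s4.png

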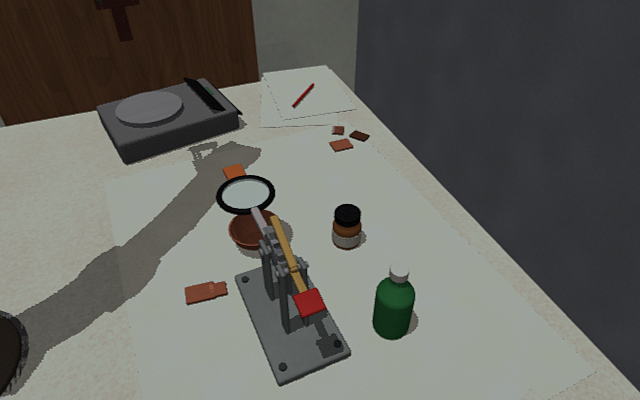

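The arm is level, with the pad at (235,172) and its normal vertical. The tab at (309,302) is still down, the bowl, sherd, bottle and jar have not moved, and the hand is clear.

```bash
python3 -c "
from bench import r
print(r.job_done())"
```

```text
the job is handed in; nothing more can be done
None
```

I pressed the pawl fully down, pushed the lens arm level onto its lower stop and took the hand clear; the final images show the bowl, sherd, bottle and jar where they were, and the job is handed in, though no verdict came back.

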